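# Load the grinder, fit its bayonet lid and hold it at the pulse mark

## Task

Tip the three hazelnuts out of the measuring cup into the grinder and stand the empty cup upright on the worktop again. Then drop the lid's two lugs through the gaps in the grinder's rim until the lid sits fully down, and twist it clockwise by its grip bar to the green pulse mark, halfway to the lock (about 35 degrees of the ring's turn), never on to the red lock mark. Finish while still holding the lid there against its return spring, and do not push the other kitchen things about.

Things in the scene. Friction and masses are not known exactly. Their poses are not given: they have to be found in the camera images.
- grinder: Grey round grinder fixed to the worktop: 128 mm across the foot (lowest 34 mm), 116 mm above it, 85 mm high, open on top. Origin at the centre of its underside, z up. The steel lips of the rim leave a mouth 90 mm wide; the bowl inside is 104 mm wide, its floor 30 mm above the worktop.
- grinder_rim (a point): Centre of the mouth at the top of the rim, 85 mm above the grinder's origin; axes as the grinder's. The lips (4 mm thick) leave two gaps of 28 degrees (22 mm wide) for the lid's lugs, centred on the grinder's +x and -x axes and marked white on the outside under the rim.
- pulse_mark (a point): One of two like green marks on the outside under the rim, 39 degrees clockwise (from above) of each white mark; the red lock marks lie 74 degrees clockwise of the white. With the lid turned to pulse, the white lines at the ends of its grip bar point at the green marks.
- drive_ring (a joint): Turn of the ring under the rim, rad: 0 at rest, grows clockwise from above, stop at 1.31. A seated lid takes its two orange dogs along after about 4 degrees (up to 10) of free play. A spring drives ring and lid back to 0: 0.05 N m at rest, 0.11 N m at the pulse mark (0.61, 35 degrees). Locked above 1.15. Turning anticlockwise from the gaps is blocked.
- lid: Black lid, 108 mm across, 56 mm high, about 120 g, standing on its plug. Origin at the centre of the plug's underside, z up. Plug 84 mm wide, 14 mm high, chamfered; two lugs on its +x and -x sides, 15 mm wide, 1 to 7.5 mm above the origin, reach 49.7 mm from the axis. The flange (14 to 20 mm up) rests on the rim when home: origin then 71 mm above the grinder's.
- lid_grip (a point): Middle of the grip bar, on the lid's axis, 43 mm above the lid's origin. The bar runs along the lid's x axis, over the two lugs: 50 mm long, 18 mm thick, from 20 to 56 mm above the origin, with white lines at its ends. Either way round fits (half a turn makes no difference).
- cup: Small steel measuring cup, 80 mm wide at the mouth, 48 mm at the foot, 40 mm high, 3 mm wall, about 150 g; origin at the centre of its underside, z up. Its straight handle runs along the cup's +y axis from 38 to 112 mm from the axis, 12 mm wide and 12 mm high (27 to 39 mm above the origin). The mouth opens to +z; tipped over its -y lip about 85 degrees the nuts roll out.
- nut_1: Hazelnut, a brown ball of 20 mm diameter, 12 g; origin at its centre. Lies in the measuring cup at the start.
- nut_2: Hazelnut, a brown ball of 20 mm diameter, 12 g; origin at its centre. Lies in the measuring cup at the start.
- nut_3: Hazelnut, a brown ball of 20 mm diameter, 12 g; origin at its centre. Lies in the measuring cup at the start.
- pepper_mill: Brown wooden pepper mill, 58 mm wide, 150 mm high, bystander at the back; origin under its centre.
- mug: White stoneware mug, 82 mm wide and 114 mm with handle, 91 mm high, bystander; origin under its centre.
- espresso_cup: White espresso cup with reddish inside, 62 mm by 87 mm with handle, 51 mm high, bystander; origin under its centre.
- kitchen_timer: Black and white kitchen timer, 64 mm wide, 54 mm high, bystander; origin under its centre.
- garlic: Garlic bulb, 60 mm wide, 58 mm high, bystander; origin under its centre.
- lemon: Yellow lemon, 72 by 57 by 58 mm, bystander; origin under its centre.
- teaspoon: Steel teaspoon, 130 by 27 by 11 mm, lying along its x axis, bystander; origin under its centre.
Not all that is in view belongs to the job. Leave any orange look-alike of the cup alone.

How it is judged:
On the way, in this order (a step that is already met when the one before it is completed fails the run):
1. the cup is tipped well over above the grinder (angle between cup's own z axis and vertical above 0.9 rad and height (world z) of cup above 0.08 m and horizontal distance between cup and grinder below 0.13 m), for 0.1 s.
2. all three nuts lie in the grinder and the cup stands upright on the worktop, let go (horizontal distance between each of nut_1, nut_2, nut_3 and grinder below 0.048 m and z of nut_1 in the frame of grinder between 0.02 and 0.066 m and z of nut_2 in the frame of grinder between 0.02 and 0.066 m and z of nut_3 in the frame of grinder between 0.02 and 0.066 m and angle between cup's own z axis and vertical below 0.12 rad and height (world z) of cup between -0.006 and 0.006 m and linear speed of cup below 0.03 m/s and contact force between the fingers and cup below 0.2 N), for 0.2 s.
3. the lid sits fully down in the rim, not yet twisted to the pulse mark (horizontal distance between lid and grinder below 0.005 m and z of lid in the frame of grinder between 0.066 and 0.0735 m and angle between lid's own z axis and vertical below 0.06 rad and value of joint drive_ring below 0.4 rad), for 0.1 s.
At the end, for the whole second after the job is handed in: All three nuts lie in the grinder's bowl, the cup stands upright (within 7 degrees) on the worktop, the lid sits level and fully down (within 2.5 mm, centred within 5 mm), the ring stands still at 25 to 45 degrees (0.44 to 0.79 rad), and the fingers still grip the lid (over 3 N) (all of step 2 and horizontal distance between lid and grinder below 0.005 m and z of lid in the frame of grinder between 0.066 and 0.0735 m and angle between lid's own z axis and vertical below 0.06 rad and value of joint drive_ring between 0.44 and 0.79 rad and velocity of joint drive_ring between -0.15 and 0.15 rad/s and contact force between the fingers and lid above 3 N); the arm keeps its last pose, push and grip.
It fails at once if the lid is twisted on into the lock (value of joint drive_ring above 1.15 rad).
It fails at once if a bystander is pushed more than 4 cm (distance of any of pepper_mill, mug, espresso_cup, kitchen_timer, garlic, lemon, teaspoon from where it was at the start of the episode above 0.04 m).
It also fails if it takes over 58 s, if anything falls off the work surface, if the arm or the gripper's body presses on something with over 40 N, if the wrist force passes 120 N, or if a joint passes its speed limit or range.

## Robot

A 7-joint arm with a two-finger parallel gripper is mounted at the origin on a cart in front of the work surface, level with it; the furniture and walls round the work are solid. World frame = base frame: x ahead of the robot, y to its left, z up, the work surface at z = 0. Lengths are in m, angles in rad, forces in N, time in s.
With the tool pointing down it reaches from about 0.425 to 0.825 m from the base axis. Payload 3.6 kg.
Tool frame: the origin (TCP) lies where the fingers leave the gripper's body, on its centre line; the fingertips stand 73 mm ahead of it and the grasp point (between the pads) lies 54 mm ahead of it; x points along the fingers, y is the direction in which the jaws open and shut, and the axes are right-handed (so a half turn about x gives the same grasp; the last joint's range is limited). The gripper opens to 85 mm and grips with 20 to 120 N. Pads are 22 mm wide; open, the fingers measure 114 mm over their backs; the gripper's body (76 mm by 85 mm) begins 54 mm behind the grasp point. The pads swing forward as they close: fully open they stand 13 mm farther back than shut.
Start: joints at [1.296, 0.615, -0.013, 1.423, 0.008, 1.103, -0.04], TCP at [0.16, -0.63, 0.304] pointing down, gripper open.
Joint ranges: [-3.12, 3.12], [-0.3, 2.06], [-1.34, 1.32], [0.26, 2.42], [-1.36, 4.5], [0.01, 1.98], [-2.84, 2.84]. Speed limits (rad/s): [2.79, 2.79, 3.14, 3.14, 3.14, 3.14, 3.14].

## Interface

Orientations are given as a unit quaternion [x, y, z, w].
In Python, from station import arm, snapshot, camera_info, ticket gives the robot as it stands. Calls block until the motion is done:
- arm.movep(position, orientation): joint-space move of the TCP to a pose.
- arm.line_to(position, velocity=0.15, ori=None): straight line of the TCP; ori=None keeps the orientation; velocity is the mean speed in m/s.
- arm.move_j(angles): joint-space move.
- arm.move_gripper(opening, effort=None): opening from 0.0 (shut) to 1.0 (fully open); effort is the grip in N (None keeps the last); returns when the fingers have stopped.
- arm.pause(seconds).
- arm.ik(position, orientation): joint angles nearest the present ones, or None.
- snapshot(name): name is "side" or "top" or "wrist"; returns the picture (420x560x3 uint8, blue, green, red); there is no depth.
- camera_info(name): a dict with "fx", "fy", "cx", "cy" (pixels), "R" (3x3) and "t" (3): a world point X has camera coordinates R X + t; the wrist camera has in their place "T_tool_cam" (4x4, takes a point from camera to tool coordinates, whose origin is the TCP and whose axes are the tool frame's). Camera axes: x right, y down, z forward; pixel columns grow to the right and rows downward; lengths in m; the calibration is good to about 2 mm. A picture is of the moment at which its call begins: read the wrist's pose just before it. camera_info takes no time and is no camera call.
A pose or a line that the arm cannot do raises arm.MotionError and nothing moves.
- ticket.finish_job(): hands the job in, once; it reports no verdict.
Readings, each from a call of its own:
- arm.read_time(): time.
- arm.read_joint_positions(): joint angles.
- arm.read_dq(): joint speeds.
- arm.read_effort(): joint torques, N m.
- arm.read_tool_pos(): TCP position.
- arm.read_eef_rot(): TCP orientation.
- arm.read_ft_force(): force on the tool from outside, world axes, zero at the start.
- arm.read_wrist_torque(): the same for the moment, N m.
- arm.read_opening(): opening from 0.0 (shut) to 1.0 (fully open).
Only numpy, scipy, OpenCV 4.12 (cv2) and the standard library are available. Lean on these libraries where they do the work, as an engineer would, in place of code of your own. Each camera call takes 0.05 s, during which the arm holds its last target.

## Working session

There is one attempt and no reset: what is moved stays moved. The work goes in short steps, each a Python script; the robot and the scene stay as the last script left them, time stands still between calls to the robot, and variables do not carry over. Pictures are saved under pics/ and viewed, and the job is handed in when it is done.

```bash
ls; mkdir -p pics
python3 - <<'E'
from station import arm, snapshot, camera_info, ticket
import cv2, numpy as np
for n in ("side","top","wrist"):
    cv2.imwrite(f"pics/a_{n}.png",snapshot(n)); c=camera_info(n)
    print(n,{k:np.round(np.array(v),4).tolist() for k,v in c.items()})
print(arm.read_time(),arm.read_tool_pos(),arm.read_eef_rot())
E
```

```text
pics
side {'fx': 429.9009, 'fy': 429.9009, 'cx': 275.0218, 'cy': 207.7566, 'R': [[-0.9746, -0.2237, 0.0122], [-0.1032, 0.4, -0.9107], [0.1988, -0.8888, -0.413]], 't': [0.547, 0.158, 1.0972]}
top {'fx': 395.4017, 'fy': 395.4017, 'cx': 282.7125, 'cy': 207.9312, 'R': [[-0.0286, -0.9984, 0.0491], [-0.9873, 0.0205, -0.1578], [0.1565, -0.0529, -0.9863]], 't': [-0.067, 0.6025, 1.0413]}
wrist {'fx': 338.7547, 'fy': 338.7547, 'cx': 284.3228, 'cy': 206.614, 'T_tool_cam': [[0.0014, -0.2795, 0.9601, -0.0706], [1.0, 0.0012, -0.0011, 0.0002], [-0.0008, 0.9601, 0.2795, -0.0696], [0.0, 0.0, 0.0, 1.0]]}
0.15 [ 0.15998419 -0.62953686  0.30299761] [-0.7015487  -0.08848878  0.70172555 -0.08706557]
```

View pics/a_side.png

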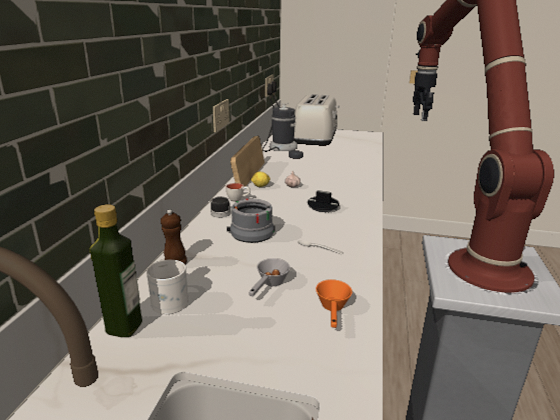

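View pics/a_top.png

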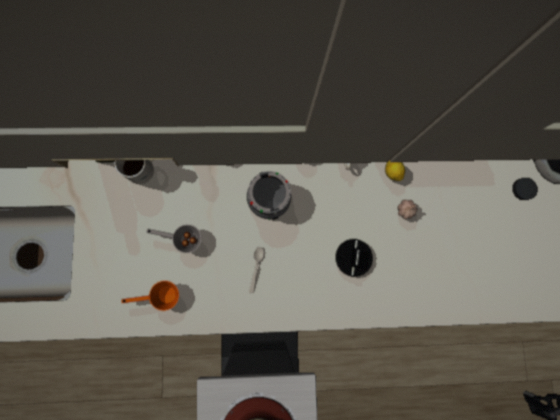

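View pics/a_wrist.png

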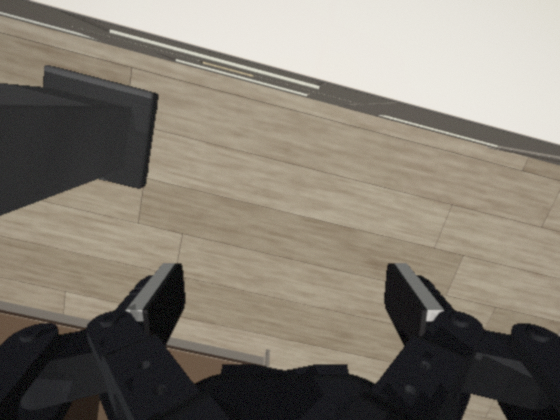

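```bash
cat > h.py <<'E'
from station import arm, snapshot, camera_info, ticket
import cv2, numpy as np
from scipy.spatial.transform import Rotation as Ro
def ray(n,uv):
    c=camera_info(n)
    d=np.array([(uv[0]-c["cx"])/c["fx"],(uv[1]-c["cy"])/c["fy"],1.])
    if n=="wrist":
        T=np.array(c["T_tool_cam"]);Rt=Ro.from_quat(arm.read_eef_rot());p=np.array(arm.read_tool_pos())
        return Rt.apply(T[:3,3])+p, Rt.apply(T[:3,:3]@d)
    R=np.array(c["R"]);t=np.array(c["t"]); return -R.T@t, R.T@d
def px(n,uv,z):
    o,d=ray(n,uv); return o+d*(z-o[2])/d[2]
def proj(n,X):
    c=camera_info(n);X=np.atleast_2d(X)
    if n=="wrist":
        T=np.array(c["T_tool_cam"]);Rt=Ro.from_quat(arm.read_eef_rot());p=np.array(arm.read_tool_pos())
        Y=(Rt.inv().apply(X-p)-T[:3,3])@T[:3,:3]
    else: Y=X@np.array(c["R"]).T+np.array(c["t"])
    return np.c_[c["fx"]*Y[:,0]/Y[:,2]+c["cx"],c["fy"]*Y[:,1]/Y[:,2]+c["cy"]]
E
python3 - <<'E'
from h import *
im=cv2.imread("pics/a_top.png")
c=im[140:320,110:390]; 
cv2.imwrite("pics/b.png",cv2.resize(c,None,fx=2.85,fy=2.85,interpolation=cv2.INTER_CUBIC))
im=cv2.imread("pics/a_side.png")
cv2.imwrite("pics/c.png",cv2.resize(im[150:330,140:380],None,fx=3.3,fy=3.3,interpolation=cv2.INTER_CUBIC))
for n in("top","side"): print(n,ray(n,(280,210))[0])
for k,u,v,z in [("cup",187,238,.04),("handle",150,232,.035),("grinder",269,195,.085),("lid",354,258,.02),("orange",164,295,.04)]: print(k,px("top",(u,v),z))
for v in (0,60,130,165): print(px("top",(280,v),0),px("top",(280,v),.6))
E
```

```text
top [ 0.42989318 -0.02408982  1.12532845]
side [0.33128235 1.03437936 0.59028965]
cup [0.52483577 0.18036148 0.04      ]
handle [0.54408007 0.28114622 0.035     ]
grinder [ 0.63081082 -0.04419375  0.085     ]
lid [ 0.45911123 -0.27937176  0.02      ]
orange [0.37509376 0.23925881 0.04      ]
[ 1.27163324 -0.0949147   0.        ] [ 0.82283624 -0.05715245  0.6       ]
[ 1.06815131 -0.08931477  0.        ] [ 0.72784633 -0.05453828  0.6       ]
[ 0.84364489 -0.08313623  0.        ] [ 0.62304172 -0.051654    0.6       ]
[ 0.73624339 -0.08018048  0.        ] [ 0.5729043  -0.05027419  0.6       ]
```

View pics/b.png

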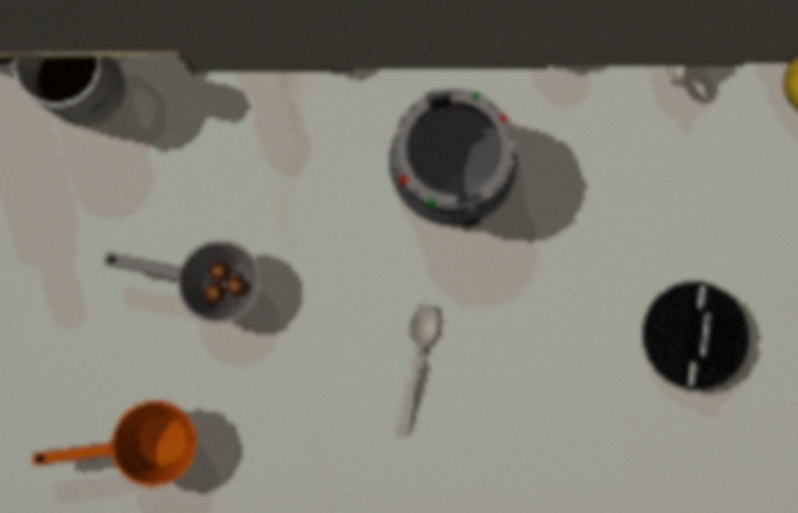

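View pics/c.png

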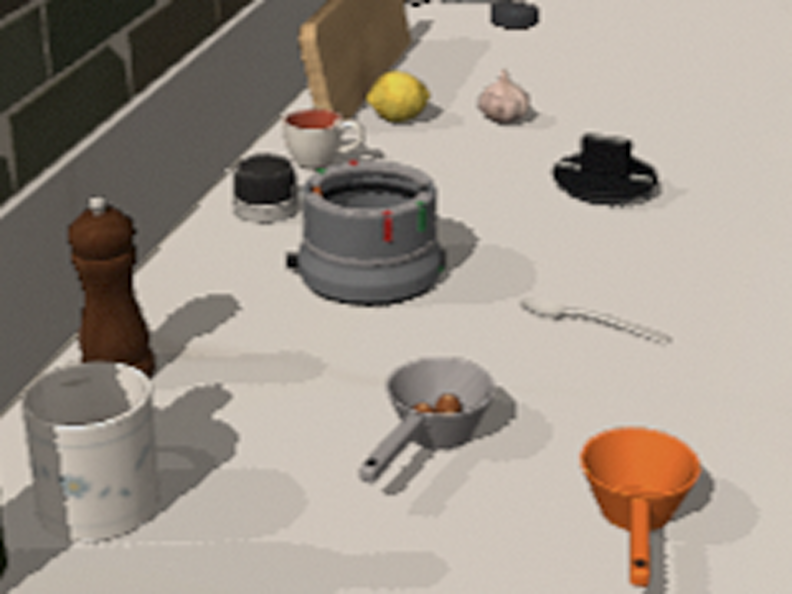

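```bash
cat >> h.py <<'E'
def down(a,tau=0,h=None):
    """tool pointing down, jaw dir angle a (rad)"""
    y=np.array([np.cos(a),np.sin(a),0]);x=np.array([0,0,-1.]);return Ro.from_matrix(np.c_[x,y,np.cross(x,y)]).as_quat()
def cuppose(C,psi,th,tau,sgn=1,gy=.085,gz=.033):
    """TCP pose for cup origin C, yaw psi, tipped th over -y lip; tau: tool lean from vertical in cup frame"""
    Rc=Ro.from_euler('z',psi)*Ro.from_euler('x',th)   # +th about x takes z -> -y
    x=np.array([0,-np.sin(tau),-np.cos(tau)]);y=np.array([sgn,0,0.])
    M=Rc.as_matrix()@np.c_[x,y,np.cross(x,y)]
    g=np.asarray(C)+Rc.apply([0,gy,gz])
    return g-.054*M[:,0], Ro.from_matrix(M).as_quat()
E
python3 - <<'E'
from h import *
R=Ro.from_quat(arm.read_eef_rot()).as_matrix();print(np.round(R,2))
for a in np.radians([-135,-90,-45,0,45,90,135,180]):
    print(np.degrees(a),[None if (q:=arm.ik(p,down(a))) is None else np.round(q,2) for p in ([.5,-.13,.35],[.46,-.28,.1],[.63,-.044,.17])])
C=[.525,.18,0]
psi=np.radians(-11)
for s in(1,-1):
  for tau in (30,40,50):
    t=np.radians(tau)
    print(s,tau)
    for C_,th in ((C,0),([.55,.15,.15],0),([.63,.03,.14],0),([.64,.035,.14],50),([.64,.035,.14],90),([.64,.035,.14],105)):
        q=arm.ik(*cuppose(C_,psi,np.radians(th),t,s));print("   ",None if q is None else np.round(q,2))
E
```

```text
[[-0.    0.25 -0.97]
 [ 0.   -0.97 -0.25]
 [-1.   -0.   -0.  ]]
-135.0 [array([ 0.18,  0.36,  0.04,  1.74, -0.02,  1.04, -2.12]), array([ 0.4 ,  0.74,  0.17,  1.94, -0.25,  0.48, -1.61]), array([-0.08,  0.74,  0.19,  1.63, -0.18,  0.79, -2.17])]
-90.0 [array([ 0.32,  0.36, -0.15,  1.73,  0.06,  1.05, -1.42]), array([ 0.49,  0.73,  0.03,  1.94, -0.04,  0.47, -1.03]), array([ 0.04,  0.73, -0.  ,  1.62,  0.  ,  0.79, -1.54])]
-45.0 [array([ 0.44,  0.38, -0.33,  1.73,  0.14,  1.06, -0.72]), array([ 0.58,  0.74, -0.12,  1.93,  0.17,  0.48, -0.44]), array([ 0.16,  0.74, -0.21,  1.62,  0.2 ,  0.81, -0.92])]
0.0 [array([ 0.56,  0.4 , -0.5 ,  1.73,  0.21,  1.07, -0.01]), array([ 0.68,  0.75, -0.27,  1.93,  0.37,  0.51,  0.15]), array([ 0.27,  0.76, -0.4 ,  1.61,  0.37,  0.84, -0.28])]
45.0 [array([ 0.67,  0.43, -0.67,  1.72,  0.29,  1.09,  0.69]), array([ 0.77,  0.77, -0.42,  1.93,  0.56,  0.56,  0.76]), array([ 0.37,  0.8 , -0.59,  1.61,  0.53,  0.9 ,  0.37])]
90.0 [array([ 0.78,  0.47, -0.85,  1.72,  0.39,  1.13,  1.38]), array([ 0.86,  0.8 , -0.56,  1.92,  0.71,  0.63,  1.41]), array([ 0.4
[... 1469 characters left out ...]
.55  1.03  2.39]
    [ 0.18  0.8   0.3   1.64 -1.22  1.45 -2.24]
    [ 0.29  0.92  0.25  1.63 -1.33  1.65 -2.1 ]
-1 40
    [-0.21  1.34 -1.15  1.33  1.19  1.93  1.51]
    [-0.22  1.05 -0.96  1.27  0.97  1.93  1.75]
    [-0.04  1.07 -0.96  1.23  1.12  1.9   1.96]
    [ 0.51  0.87 -1.15  1.48  0.69  1.18  2.27]
    [ 0.14  0.74  0.29  1.63 -1.1   1.32 -2.35]
    [ 0.23  0.86  0.31  1.64 -1.26  1.54 -2.17]
-1 50
    [-0.38  1.26 -0.77  1.23  0.99  1.87  1.65]
    [-0.41  1.01 -0.58  1.2   0.84  1.91  1.9 ]
    [-0.15  1.08 -0.77  1.18  1.1   1.95  2.01]
    [ 0.42  0.88 -1.15  1.44  0.81  1.34  2.17]
    [ 0.1   0.68  0.26  1.61 -0.95  1.19 -2.5 ]
    [ 0.2   0.79  0.3   1.63 -1.16  1.4  -2.26]
```

Run:
```python
from h import *
arm.movep([.55,-.08,.36],down(np.radians(-90)))
print(arm.read_time(),arm.read_tool_pos(),arm.read_eef_rot())
im=snapshot("wrist");cv2.imwrite("pics/d.png",im)
cv2.imwrite("pics/d2.png",cv2.resize(im,(800,600),interpolation=cv2.INTER_CUBIC))
print(arm.read_time())
```

```text
2.5583 [ 0.54988155 -0.0813087   0.35987446] [-7.07011956e-01  1.02479689e-03  7.07200656e-01  5.25664384e-04]
2.6083
```

View pics/d2.png

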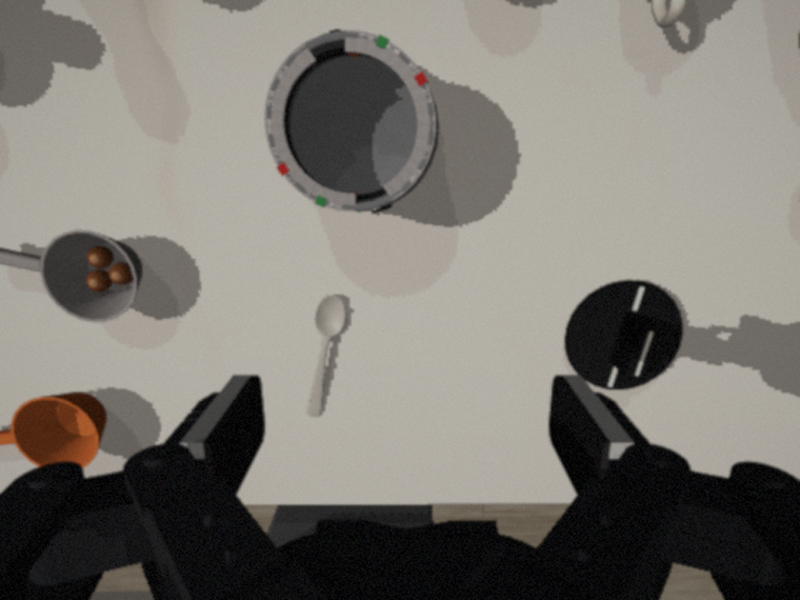

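Run:
```python
import cv2
im=cv2.imread("pics/d.png")
for n,(u,v) in {"g":(180,15),"l":(385,185),"c":(0,150)}.items():
    cv2.imwrite(f"pics/d_{n}.png",cv2.resize(im[v:v+140,u:u+140],None,fx=4.2,fy=4.2,interpolation=cv2.INTER_CUBIC))
```

```text
(no output)
```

View pics/d_g.png

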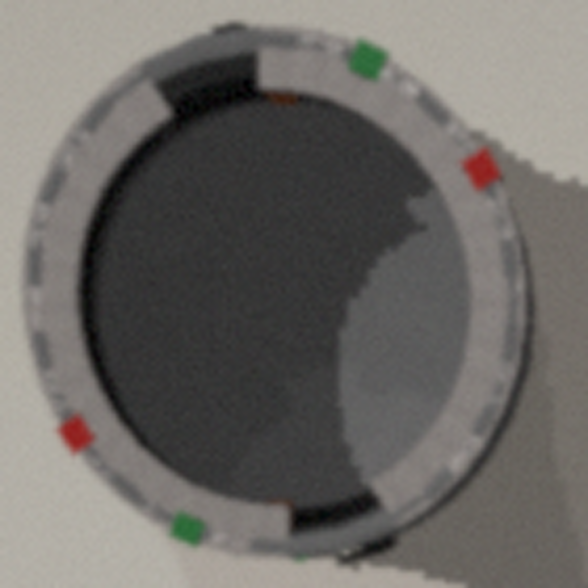

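View pics/d_l.png

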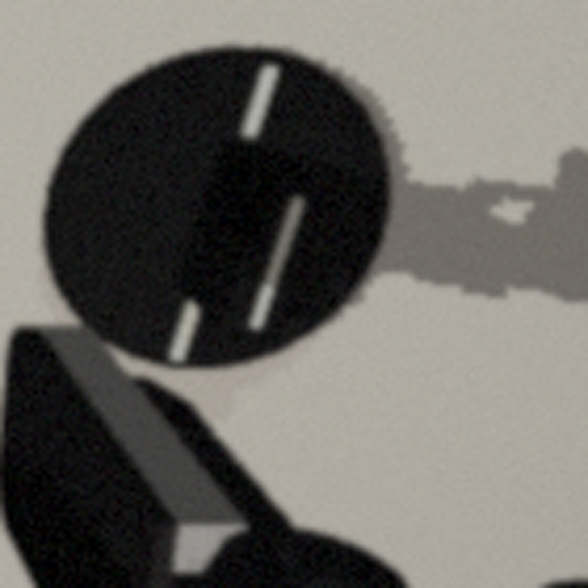

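View pics/d_c.png

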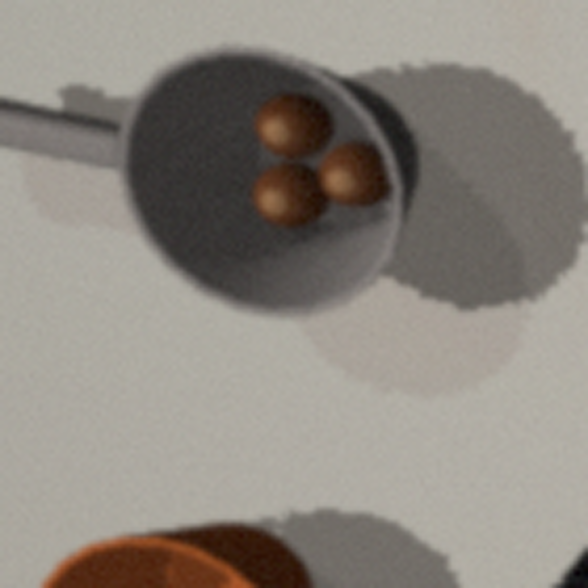

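Run:
```python
from h import *
from scipy.optimize import least_squares
W=lambda pts,off,z:np.array([px("wrist",(x/4.2-.5+.12+off[0],y/4.2-.38+off[1]),z) for x,y in pts])
def circ(P):
    f=lambda s:np.hypot(P[:,0]-s[0],P[:,1]-s[1])-s[2]
    r=least_squares(f,[*P[:,:2].mean(0),.05]);return r.x,np.round(f(r.x)*1e3,1)
g=(180,15)
P=W([(80,300),(470,290),(430,180),(130,430),(380,490),(170,117),(258,94),(290,508)],g,.085);c,e=circ(P);print("mouth",c,e)
O=W([(24,290),(518,290)],g,.08);
for z in(.085,.081):
  A=W([(172,117),(258,94),(290,508),(380,488)],g,z)[:,:2]
  m1=A[:2].mean(0);m2=A[2:].mean(0);d=m1-m2;print(" gapmid",(m1+m2)/2,np.degrees(np.arctan2(d[1],d[0])))
  print([np.round(np.degrees(np.arctan2(*(a-c[:2])[::-1])),1) for a in A])
G=W([(368,60),(187,530)],g,.084)[:,:2];print("green",[np.degrees(np.arctan2(*(a-c[:2])[::-1])) for a in G],[np.hypot(*(a-c[:2])) for a in G])
l=(385,185)
P=W([(45,215),(245,47),(388,190),(190,365),(90,110),(350,95),(80,310),(330,295)],l,.02);c,e=circ(P);print("lid",c,e)
L=W([(270,65),(250,137),(192,302),(178,360)],l,.02)[:,:2];d=L[0]-L[3];print(L.tolist(),L.mean(0),np.degrees(np.arctan2(d[1],d[0])), np.hypot(*d))
L=W([(300,198),(258,328)],l,.056)[:,:2];d=L[0]-L[1];print(L.mean(0),np.degrees(np.arctan2(d[1],d[0])), np.hypot(*d))
P=W([(128,165),(235,48),(400,200),(300,313),(155,90),(360,125),(170,245),(380,265)],(0,150),.04);c,e=circ(P);print("cup",c,e)
H=W([(0,120),(100,142)],(0,150),.035);d=H[0]-H[1];print(np.degrees(np.arctan2(d[1],d[0])))
T=px("top",(112/2.85+110,259/2.85+140),.037);d=T[:2]-c[:2];print("handle end",T,np.degrees(np.arctan2(d[1],d[0])),np.hypot(*d))
print("top mouth",px("top",(455/2.85+110,150/2.85+140),.085)); print("top lid",px("top",(696/2.85+110,335/2.85+140),.02),"top cup",px("top",(219/2.85+110,281/2.85+140),.04))
print("mug",px("top",(132,168),.091))
```

```text
mouth [ 0.63767356 -0.04423853  0.04515516] [-0.1 -0.6 -0.5 -0.8  1.5  1.  -0.1 -0.4]
 gapmid [ 0.63781911 -0.04431055] 16.172819853742997
[np.float64(28.5), np.float64(3.4), np.float64(-177.9), np.float64(-150.0)]
 gapmid [ 0.63802962 -0.04387563] 16.172819853743007
[np.float64(28.8), np.float64(3.9), np.float64(-178.4), np.float64(-150.3)]
green [np.float64(-22.666646552391192), np.float64(154.94901237731793)] [np.float64(0.056283304936777426), np.float64(0.055130840256588313)]
lid [ 0.46251413 -0.27667219  0.05163273] [ 0.  -0.3  1.5  1.6  0.2 -0.1 -0.8 -2.1]
[[0.5081534744692168, -0.28793705795798913], [0.4855429561608855, -0.2849219839760741], [0.43109820888005435, -0.2738432427388794], [0.4110314691535911, -0.2717902362464126]] [ 0.45895653 -0.27962313] -9.439258141124562 0.09845508502821912
[ 0.45939214 -0.28022298] -9.241301367755847 0.04038077543723998
cup [0.52202119 0.18202922 0.03715661] [ 0.6  1.7  0.8  1.3 -0.  -2.6 -2.1  0.3]
76.65445183144561
handle end [0.54698083 0.28253807 0.037     ] 76.05369933714671 0.10356164130617036
top mouth [ 0.63723737 -0.04608159  0.085     ]
top lid [ 0.46036291 -0.28004047  0.02      ] top cup [0.52322399 0.1807708  0.04      ]
mug [0.70924695 0.31635652 0.091     ]
```

```bash
cat >> h.py <<'E'
G=np.array([.6375,-.0448,0]);GY=np.radians(16.0)
LID=np.array([.4597,-.2800,0]);LY=np.radians(-9.3)
CUP=np.array([.523,.181,0]);CY=np.radians(-13.0)
TAU=np.radians(40)
E
python3 - <<'E'
from h import *
arm.move_gripper(.5,effort=60)
p,q=cuppose(CUP+[0,0,.09],CY,0,TAU)
arm.movep(p,q)
print(arm.read_time(),arm.read_tool_pos()-p)
cv2.imwrite("pics/e.png",snapshot("wrist"));cv2.imwrite("pics/e_s.png",snapshot("side"))
E
```

```text
4.55 [ 0.00181025 -0.00232794  0.00120015]
```

View pics/e.png

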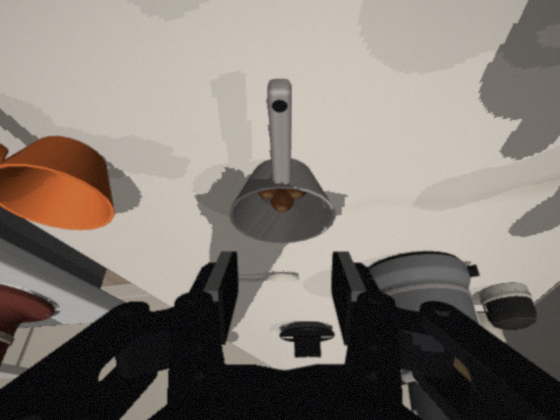

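View pics/e_s.png

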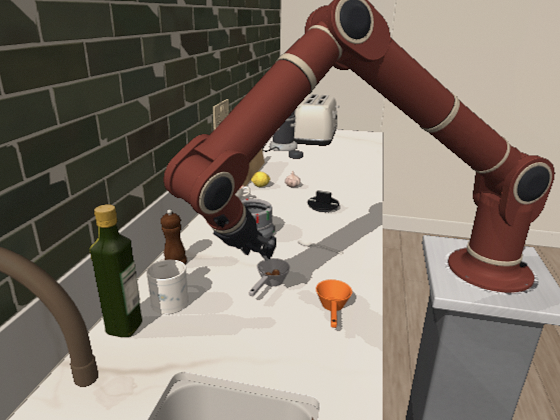

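Run:
```python
from h import *
R=Ro.from_euler('z',CY)
X=[CUP+R.apply(v) for v in ([0,.112,.039],[0,.04,.039],[0,.105,.039],[.04,0,.04],[-.04,0,.04],[0,-.04,.04])]
print(np.round(proj("wrist",X)).tolist())
```

```text
[[281.0, 93.0], [282.0, 185.0], [281.0, 105.0], [336.0, 218.0], [230.0, 219.0], [283.0, 243.0]]
```

Run:
```python
from h import *
p,q=cuppose(CUP,CY,0,TAU)
arm.line_to(p,velocity=.12)
print(arm.read_time(),arm.read_tool_pos()-p,arm.read_ft_force())
arm.move_gripper(0.0,effort=60)
print(arm.read_time(),arm.read_opening(),arm.read_ft_force())
cv2.imwrite("pics/f.png",snapshot("wrist"))
```

```text
5.55 [0.00030706 0.00035651 0.00048575] [-0.16152861  0.91763731  0.77091436]
5.9333 0.13128201350500945 [1.16691804 0.66991042 1.54148403]
```

View pics/f.png

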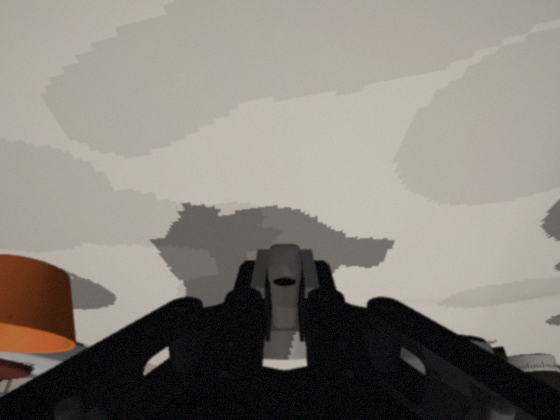

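```bash
cat >> h.py <<'E'
def tip(th,lz,lr=.025,psi=CY):
    th=np.radians(th)
    Rz=Ro.from_euler('z',psi)
    L=G+Rz.apply([0,lr,0])+[0,0,lz]
    C=L-(Rz*Ro.from_euler('x',th)).apply([0,-.04,.04])
    return C,cuppose(C,psi,th,TAU)
E
python3 - <<'E'
from h import *
arm.move_gripper(0.0,effort=80)
p,q=cuppose(CUP+[0,0,.13],CY,0,TAU)
arm.line_to(p,velocity=.15)
print(arm.read_time(),arm.read_ft_force(),arm.read_opening())
C,(p,q)=tip(0,.17,.03);print(C);arm.line_to(p,velocity=.15,ori=q)
print(arm.read_time(),arm.read_joint_positions())
C,(p,q)=tip(45,.125);print(C);arm.line_to(p,velocity=.15,ori=q)
print(arm.read_time(),arm.read_joint_positions())
cv2.imwrite("pics/g.png",snapshot("side"))
cv2.imwrite("pics/gt.png",snapshot("top"))
E
```

```text
7.2167 [-0.78682214  0.25267669 -1.88320624] 0.11990977526570785
[0.65324657 0.0234059  0.13      ]
8.7333 [-0.26891886  0.97320196 -0.32713422  1.14747279  0.75357107  1.61805403
 -0.94074791]
[0.65584893 0.03467795 0.125     ]
9.6667 [ 0.25081133  0.75063339 -0.67108606  1.43286221  0.41384586  1.07251512
 -0.68995494]
```

View pics/g.png

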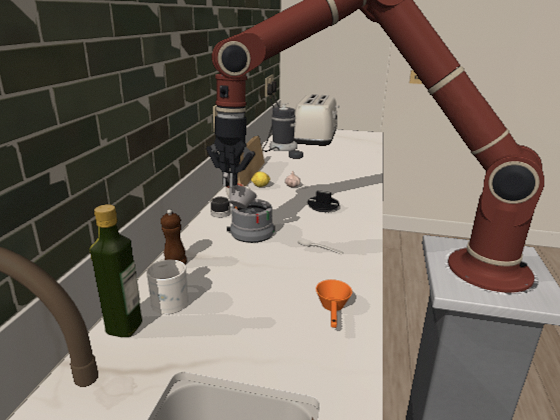

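View pics/gt.png

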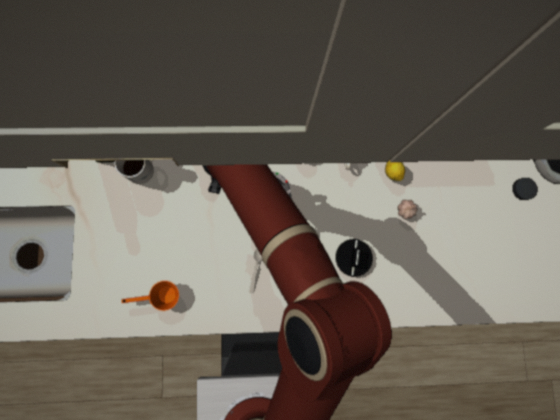

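Run:
```python
from h import *
C,(p,q)=tip(72,.108);arm.line_to(p,velocity=.12,ori=q)
C,(p,q)=tip(102,.106);arm.line_to(p,velocity=.06,ori=q);print(C)
arm.pause(.3)
print(arm.read_time(),arm.read_ft_force(),arm.read_joint_positions())
cv2.imwrite("pics/i.png",cv2.resize(snapshot("side")[100:260,160:360],None,fx=3.5,fy=3.5))
cv2.imwrite("pics/iw.png",snapshot("wrist"))
```

```text
[0.65005439 0.00957904 0.15344237]
12.3833 [ 0.30707297 -0.19315501 -2.04605898] [ 1.00805438  1.15677135 -1.26255855  1.57236008 -0.02458318  0.85925328
 -0.04202112]
```

View pics/i.png

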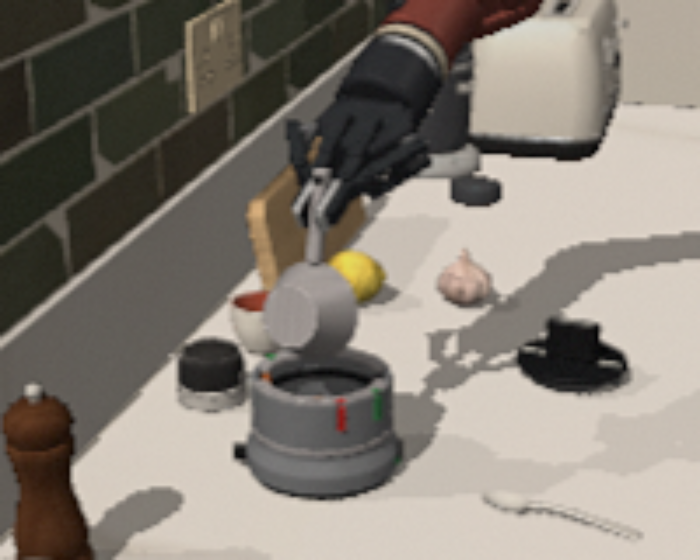

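View pics/iw.png

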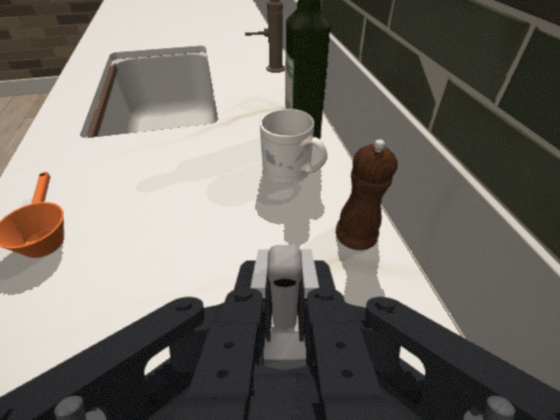

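Run:
```python
from h import *
C,(p,q)=tip(72,.115);arm.line_to(p,velocity=.15,ori=q)
C,(p,q)=tip(40,.13);arm.line_to(p,velocity=.15,ori=q)
C,(p,q)=tip(0,.17,.03);arm.line_to(p,velocity=.15,ori=q)
p,q=cuppose(CUP+[0,0,.13],CY,0,TAU)
arm.line_to(p,velocity=.18,ori=q)
arm.pause(.1)
print(arm.read_time(),arm.read_ft_force(),arm.read_opening())
a=snapshot("side");b=snapshot("top")
cv2.imwrite("pics/j.png",a)
cv2.imwrite("pics/jt.png",cv2.resize(b[140:320,110:390],None,fx=2.85,fy=2.85,interpolation=cv2.INTER_CUBIC))
```

```text
16.1583 [ 0.03205044 -0.36386001 -1.90745368] 0.1269549680020707
```

View pics/j.png

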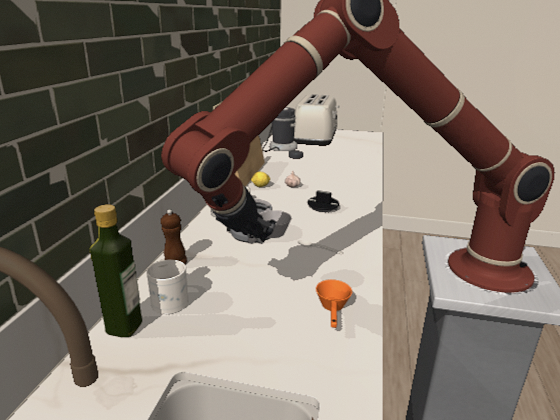

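View pics/jt.png

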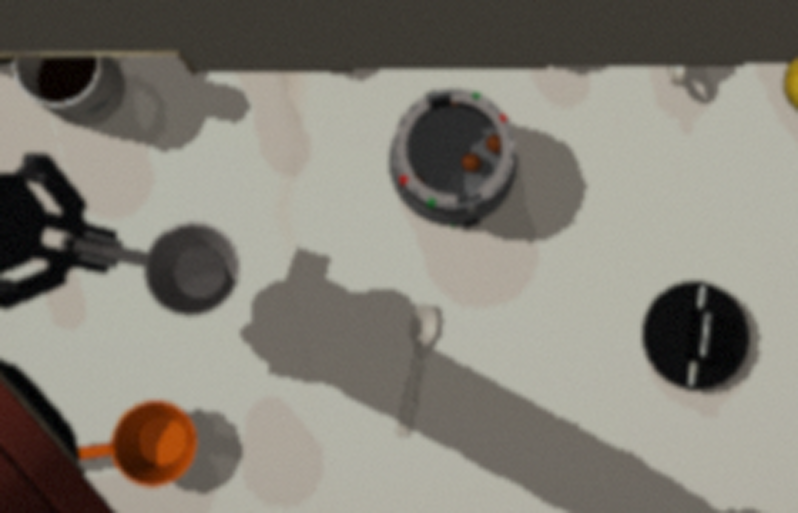

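Run:
```python
from h import *
p,q=cuppose(CUP+[0,0,.012],CY,0,TAU);arm.line_to(p,velocity=.15,ori=q)
f0=arm.read_ft_force()
for z in (.008,.005,.003,.001,0,-.001,-.002):
    p,q=cuppose(CUP+[0,0,z],CY,0,TAU);arm.line_to(p,velocity=.04,ori=q)
    f=arm.read_ft_force();print(z,np.round(f-f0,2),arm.read_time())
    if f[2]-f0[2]>2: break
cv2.imwrite("pics/k.png",cv2.resize(snapshot("side")[190:350,160:360],None,fx=3.5,fy=3.5))
```

```text
0.008 [ 1.44 -0.66 -1.44] 17.4417
0.005 [ 1.37 -0.03 -1.33] 17.6917
0.003 [ 1.11 -0.6  -0.78] 17.9417
0.001 [ 0.81  0.97 -0.92] 18.1917
0 [1.98 1.54 3.81] 18.4417
```

View pics/k.png

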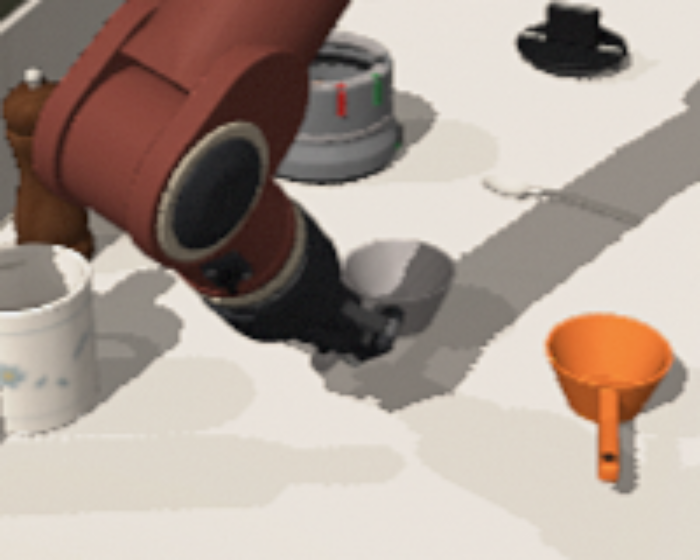

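Run:
```python
from h import *
arm.move_gripper(.5,effort=40)
p=np.array(arm.read_tool_pos())
arm.line_to(p+[0,.0,.1],velocity=.15)
print(arm.read_time(),arm.read_tool_pos())
# look/pre pose above lid via the grinder
a=np.radians(-90)
arm.movep([.56,-.08,.33],down(a))
print(arm.read_time(),arm.read_joint_positions())
im=snapshot("wrist");cv2.imwrite("pics/m.png",cv2.resize(im,(800,600),interpolation=cv2.INTER_CUBIC))
cv2.imwrite("pics/m0.png",im)
```

```text
19.7167 [0.54949238 0.29714278 0.1733143 ]
21.1083 [ 0.30688434  0.47478885 -0.31797942  1.63049243  0.16217065  1.06400658
 -1.62407656]
```

View pics/m.png

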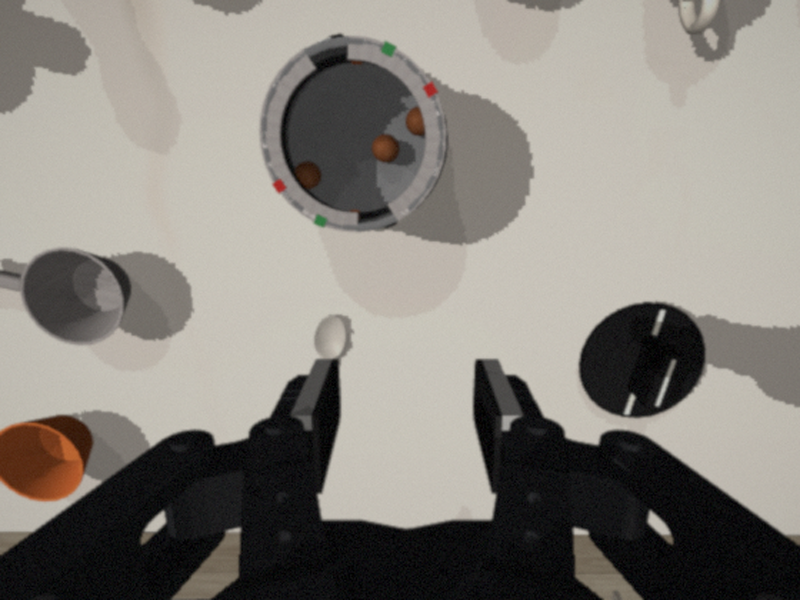

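Run:
```python
from h import *
a=LY-np.pi/2
arm.movep(LID+[0.0,0,.2],down(a))
print(arm.read_time(),arm.read_tool_pos(),arm.read_joint_positions())
im=snapshot("wrist");cv2.imwrite("pics/n0.png",im)
s=np.array([-np.cos(LY),-np.sin(LY),0]);e=-s
l=Ro.from_euler('z',LY)
X=[LID+l.apply(v) for v in ([.054,0,.02],[.025,0,.02],[-.054,0,.02],[.025,0,.056],[-.025,0,.056],[0,.054,.02],[0,-.054,.02],[.025,.009,.056],[.025,-.009,.056],[-.025,.009,.056],[-.025,-.009,.056])]
P=proj("wrist",X);print(np.round(P).tolist())
for u,v in P: cv2.circle(im,(int(round(u)),int(round(v))),2,(0,0,255),1)
cv2.imwrite("pics/n.png",cv2.resize(im,(800,600),interpolation=cv2.INTER_CUBIC))
```

```text
22.175 [ 0.46171748 -0.27825163  0.20072449] [ 0.65084143  0.58099131 -0.22468977  1.8629076   0.18458218  0.71547326
 -1.40724241]
[[287.0, 134.0], [287.0, 173.0], [286.0, 269.0], [288.0, 183.0], [287.0, 254.0], [217.0, 205.0], [357.0, 206.0], [274.0, 183.0], [301.0, 183.0], [274.0, 254.0], [300.0, 254.0]]
```

View pics/n.png

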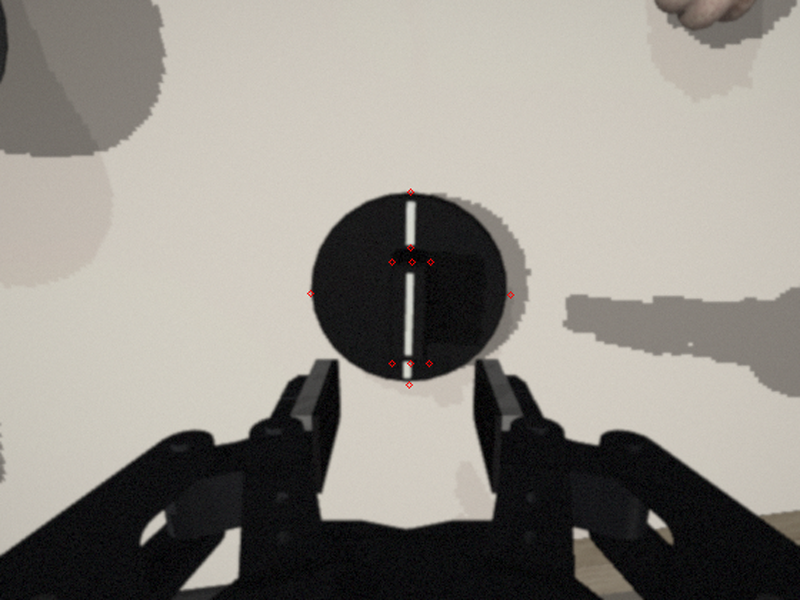

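Run:
```python
from h import *
a=LY-np.pi/2
arm.line_to(LID+[0.0,0,.098],velocity=.12,ori=down(a))
print(arm.read_time(),arm.read_tool_pos(),arm.read_ft_force())
arm.move_gripper(0.0,effort=80)
print(arm.read_time(),arm.read_opening(),arm.read_ft_force())
arm.line_to(LID+[0.0,0,.19],velocity=.15)
print(arm.read_time(),arm.read_opening(),arm.read_ft_force(),arm.read_tool_pos())
im=snapshot("wrist")
cv2.imwrite("pics/o.png",cv2.resize(im,(800,600),interpolation=cv2.INTER_CUBIC))
```

```text
23.225 [ 0.46024346 -0.28013061  0.0986454 ] [-0.93658633 -0.52946197  0.1276883 ]
23.5667 0.20111327853780822 [-0.01867255  0.41672611  5.56802752]
24.3333 0.19567819980682624 [-0.01384967  1.06012499 -2.5625886 ] [ 0.45894361 -0.27974569  0.18914073]
```

View pics/o.png

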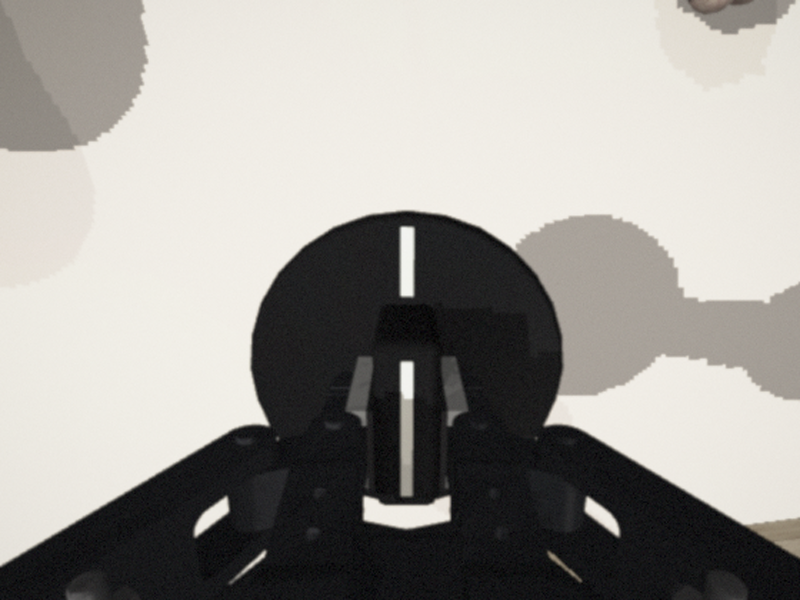

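Run:
```python
from h import *
c=camera_info("wrist");T=np.array(c["T_tool_cam"])
def pj(X):
    Y=(np.array(X)-T[:3,3])@T[:3,:3];return c["fx"]*Y[0]/Y[2]+c["cx"],c["fy"]*Y[1]/Y[2]+c["cy"]
k=800/560
for off in(-.004,-.002,0,.002,.004):
  print(off,[np.round(np.array(pj(X))*k,1).tolist() for X in ([.078,0,-.054+off],[.042,0,-.025+off],[.042,0,.025+off],[.078,0,-.025+off],[.078,.054,off])])
```

```text
-0.004 [[404.5, 194.8], [403.8, 326.1], [403.9, 496.8], [404.5, 287.5], [566.7, 360.2]]
-0.002 [[404.5, 201.6], [403.8, 333.7], [403.9, 502.9], [404.5, 293.6], [566.2, 365.7]]
0 [[404.5, 208.2], [403.8, 341.3], [403.9, 508.9], [404.5, 299.6], [565.6, 371.2]]
0.002 [[404.5, 214.9], [403.8, 348.7], [403.9, 514.9], [404.5, 305.5], [565.1, 376.6]]
0.004 [[404.5, 221.4], [403.8, 356.1], [403.9, 520.9], [404.5, 311.4], [564.5, 382.0]]
```

Run:
```python
from h import *
a=GY-np.pi/2
arm.line_to([.55,-.16,.235],velocity=.2,ori=down((a+LY-np.pi/2)/2))
arm.line_to(G+[0,0,.215],velocity=.2,ori=down(a))
arm.pause(.2)
print(arm.read_time(),arm.read_tool_pos(),arm.read_joint_positions(),arm.read_ft_force())
im=snapshot("wrist");cv2.imwrite("pics/p0.png",im)
cv2.imwrite("pics/p.png",cv2.resize(im,(800,600),interpolation=cv2.INTER_CUBIC))
cv2.imwrite("pics/ps.png",cv2.resize(snapshot("side")[120:260,180:340],None,fx=4.5,fy=4.2,interpolation=cv2.INTER_CUBIC))
```

```text
26.4 [ 0.63703164 -0.04666408  0.21531154] [ 0.22645029  0.70493066 -0.3258913   1.55535697  0.26428911  0.92504764
 -1.48122051] [-0.81026149 -0.60265269 -1.62766703]
```

View pics/p.png

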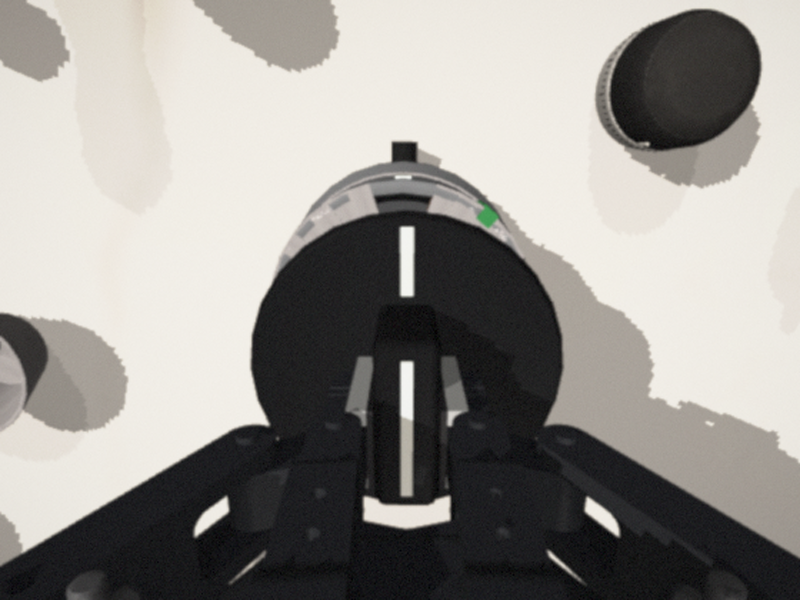

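View pics/ps.png

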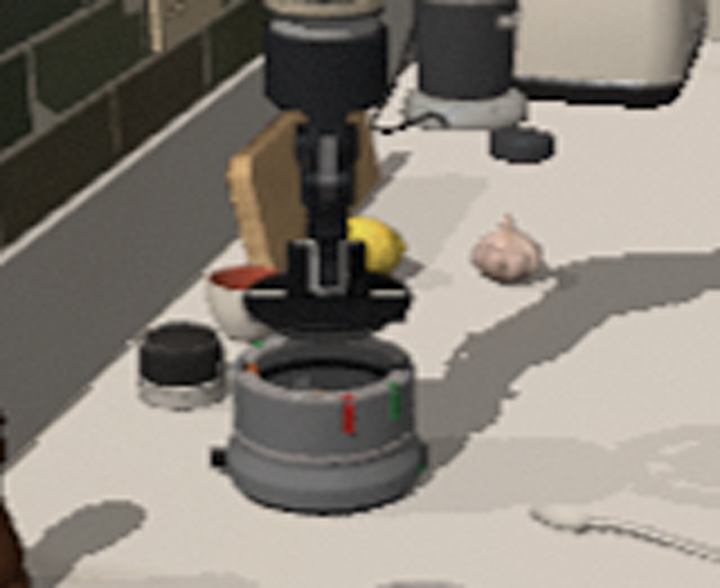

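Run:
```python
from h import *
a=GY-np.pi/2
f0=np.array(arm.read_ft_force())
for z in (.192,.186,.182,.179,.176,.174,.172,.170,.169,.168,.167):
    arm.line_to(G+[0,.001,z],velocity=.06 if z>.19 else .03,ori=down(a))
    f=np.array(arm.read_ft_force());p=np.array(arm.read_tool_pos());print(z,np.round(p,4),np.round(f-f0,2),round(arm.read_time(),2))
    if f[2]-f0[2]>8: break
im=snapshot("wrist");cv2.imwrite("pics/q0.png",im)
cv2.imwrite("pics/q.png",cv2.resize(im,(800,600),interpolation=cv2.INTER_CUBIC))
cv2.imwrite("pics/qs.png",cv2.resize(snapshot("side")[120:260,180:340],None,fx=4.5,fy=4.2,interpolation=cv2.INTER_CUBIC))
```

```text
0.192 [ 0.6374 -0.0437  0.1914] [-1.44  0.85 -0.57] 27.03
0.186 [ 0.6374 -0.0438  0.1858] [ 0.23 -0.05 -0.74] 27.38
0.182 [ 0.6379 -0.0436  0.182 ] [ 1.34  1.36 -0.59] 27.67
0.179 [ 0.6379 -0.0436  0.1789] [ 1.69  1.15 -2.07] 27.92
0.176 [ 0.6379 -0.0437  0.1759] [ 2.89  1.31 -1.68] 28.17
0.174 [ 0.6378 -0.0437  0.174 ] [ 1.72  0.72 -1.94] 28.42
0.172 [ 0.6377 -0.0438  0.172 ] [2.85 0.86 0.22] 28.67
0.17 [ 0.6376 -0.0438  0.1701] [1.49 0.8  0.38] 28.92
0.169 [ 0.6375 -0.0438  0.17  ] [0.7  1.42 6.23] 29.17
0.168 [ 0.6375 -0.0438  0.17  ] [-2.34  0.85 10.52] 29.42
```

View pics/q.png

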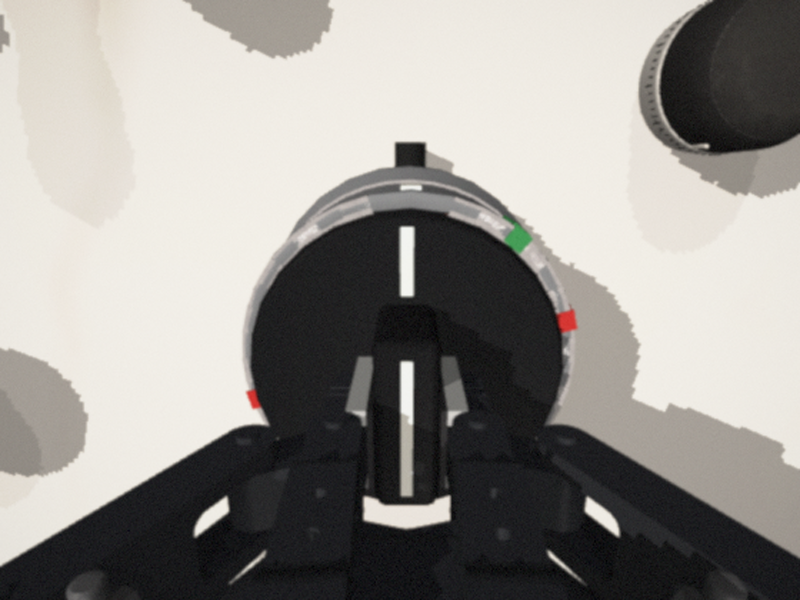

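View pics/qs.png

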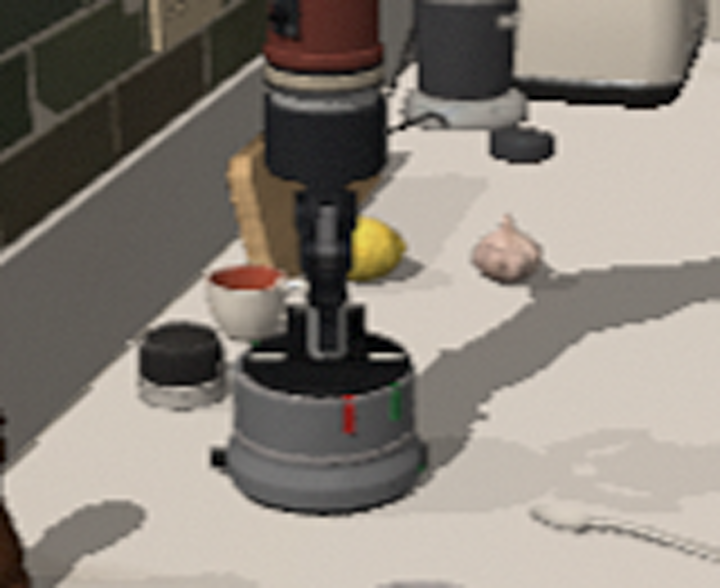

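Run:
```python
from h import *
a=GY-np.pi/2
def rep(d):
    m=Ro.from_quat(arm.read_eef_rot()).as_matrix();yaw=np.degrees(np.arctan2(m[1,1],m[0,1]))
    print(d,np.round(yaw,2),np.round(arm.read_tool_pos(),4),np.round(arm.read_ft_force(),1),np.round(arm.read_wrist_torque(),2),round(arm.read_opening(),3),round(arm.read_time(),2))
rep(0)
for d in (2,4,7,10,14,18):
    arm.line_to(G+[0,.0005,.1685],velocity=.03,ori=down(a-np.radians(d)));rep(d)
im=snapshot("wrist");cv2.imwrite("pics/r.png",cv2.resize(im,(800,600),interpolation=cv2.INTER_CUBIC))
```

```text
0 -74.01 [ 0.6375 -0.0438  0.17  ] [-1.6 -0.7  9.6] [0.18 0.17 0.09] 0.198 29.52
2 -76.02 [ 0.6377 -0.0441  0.17  ] [-0.7  0.2  6.9] [ 0.12 -0.03 -0.07] 0.195 29.77
4 -78.01 [ 0.6378 -0.0443  0.17  ] [0.1 1.4 7.4] [ 0.08 -0.05  0.02] 0.197 30.02
7 -81.03 [ 0.6379 -0.0442  0.17  ] [0.4 0.8 5.5] [ 0.17 -0.14 -0.1 ] 0.194 30.27
10 -84.02 [ 0.6379 -0.044   0.17  ] [0.3 0.8 6.3] [ 0.12 -0.14 -0.1 ] 0.2 30.52
14 -88.03 [ 0.6378 -0.0438  0.17  ] [0.8 1.6 7.4] [ 0.15 -0.03 -0.15] 0.197 30.77
18 -92.02 [ 0.6378 -0.0437  0.17  ] [0.4 1.8 7.3] [ 0.16 -0.08 -0.13] 0.195 31.02
```

View pics/r.png

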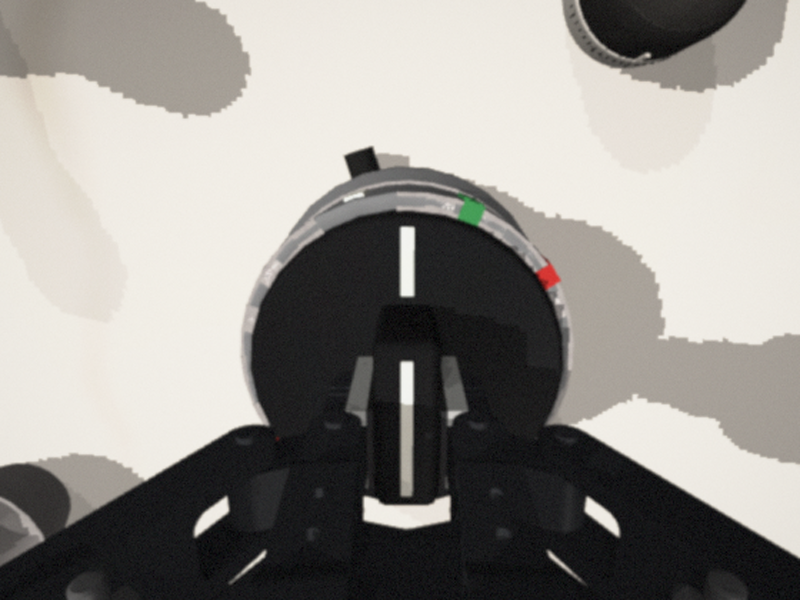

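Lid turns with the jaws: the lid's line is at x=407, the green mark at (471,211), so about 21° are left. Going on.

Run:
```python
from h import *
a=GY-np.pi/2
def rep(d):
    m=Ro.from_quat(arm.read_eef_rot()).as_matrix();yaw=np.degrees(np.arctan2(m[1,1],m[0,1]))
    print(d,np.round(yaw,2),np.round(arm.read_tool_pos(),4),np.round(arm.read_ft_force(),1),np.round(arm.read_wrist_torque(),2),round(arm.read_opening(),3),round(arm.read_time(),2))
for d in (22,26,30,34,37,39):
    arm.line_to(G+[0,.0003,.1685],velocity=.03,ori=down(a-np.radians(d)));rep(d)
im=snapshot("wrist");cv2.imwrite("pics/s.png",cv2.resize(im,(800,600),interpolation=cv2.INTER_CUBIC))
cv2.imwrite("pics/ss.png",snapshot("side"))
cv2.imwrite("pics/st.png",snapshot("top"))
```

```text
22 -96.01 [ 0.6379 -0.0436  0.17  ] [0.3 2.6 6.4] [ 0.19 -0.13 -0.09] 0.203 31.32
26 -99.99 [ 0.6379 -0.0435  0.17  ] [-0.2  2.5  7.1] [ 0.26 -0.07 -0.13] 0.196 31.57
30 -103.97 [ 0.6379 -0.0433  0.1701] [0.1 1.7 7. ] [ 0.24 -0.1  -0.03] 0.194 31.82
34 -107.95 [ 0.638  -0.0431  0.17  ] [0.7 2.9 7.2] [ 0.32 -0.21  0.01] 0.198 32.07
37 -110.94 [ 0.638  -0.0431  0.17  ] [-0.7  2.5  6.6] [ 0.3  -0.12  0.05] 0.2 32.32
39 -112.92 [ 0.6381 -0.0431  0.1701] [0.1 2.2 6.4] [ 0.27 -0.13  0.02] 0.195 32.57
```

View pics/s.png

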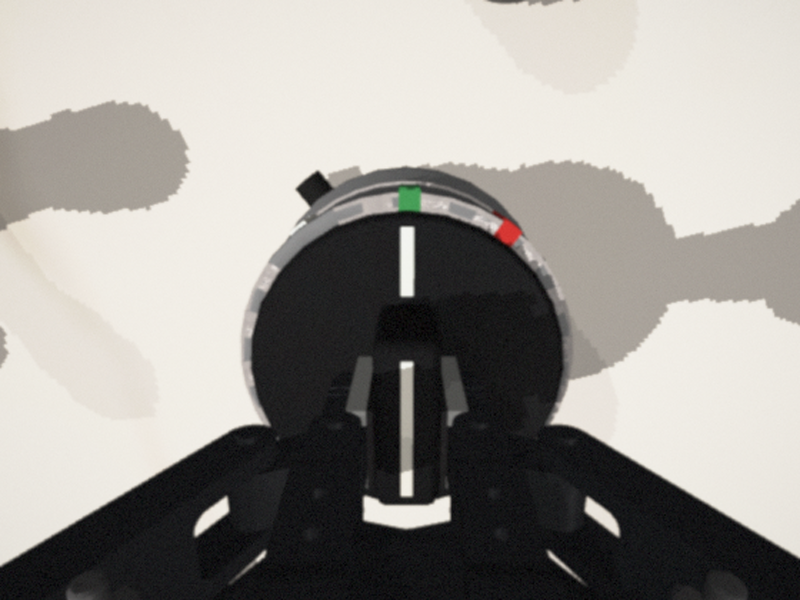

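View pics/ss.png

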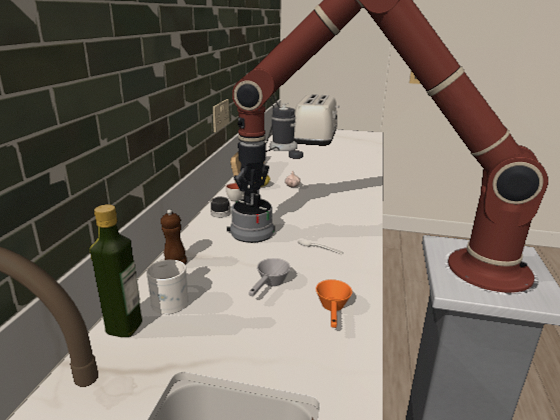

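Run:
```python
from h import *
a=GY-np.pi/2
arm.line_to(G+[0,.0003,.1685],velocity=.03,ori=down(a-np.radians(41)))
arm.pause(.4)
t=[];
for _ in range(10): t.append(np.r_[arm.read_ft_force(),arm.read_wrist_torque()]);arm.pause(.02)
print(np.round(np.mean(t,0),3),np.round(np.std(t,0),2))
m=Ro.from_quat(arm.read_eef_rot()).as_matrix();print(np.degrees(np.arctan2(m[1,1],m[0,1])),arm.read_tool_pos(),arm.read_dq().round(3),arm.read_opening(),arm.read_time())
im=snapshot("wrist");cv2.imwrite("pics/t.png",cv2.resize(im[100:320,150:430],None,fx=2.8,fy=2.7,interpolation=cv2.INTER_CUBIC))
```

```text
[ 0.853  2.618  6.324  0.302 -0.165  0.054] [0.45 0.36 0.52 0.03 0.03 0.03]
-114.91734126374024 [ 0.6381296  -0.04301655  0.17003492] [-0.002  0.001  0.    -0.    -0.001  0.001  0.   ] 0.19818648287996185 33.5333
```

View pics/t.png

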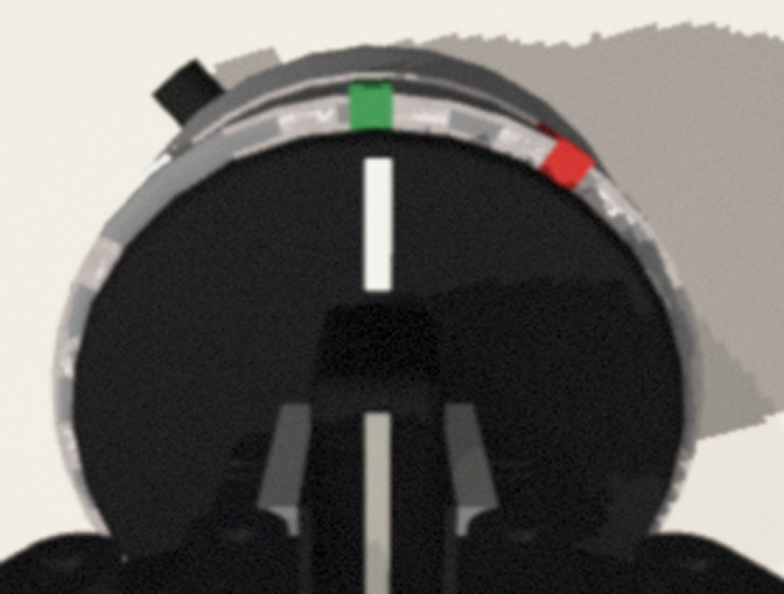

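View pics/st.png

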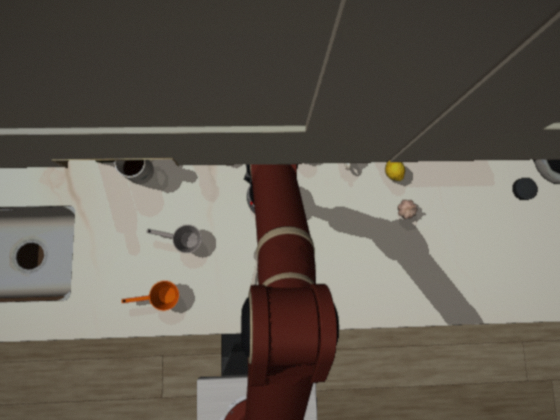

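Run:
```python
from h import *
print(ticket.finish_job(),arm.read_time(),arm.read_opening())
```

```text
the job is handed in; nothing more can be done
the job is handed in; nothing more can be done
```

I tipped the nuts into the grinder, set the cup down, fitted the lid and twisted it to the green pulse mark. I then handed the job in at about 33.5 s, with the gripper still holding the lid. The job gives no verdict, so what follows is from my own checks.

- **Nuts and cup:** The last wrist picture before the lid went on showed all three nuts inside the grinder. The cup was standing upright, empty and released, back where it started.
- **Lid seating:** The lid stopped about 71.5 mm above the grinder's base (71 mm is fully home), with about 6 N of downward push held on it. It looked level and about 1 mm off centre.
- **Twist:** I turned the lid 41 degrees clockwise, which puts its white line 1–2 degrees past the green mark. Allowing for 4 to 10 degrees of free play, the ring should be at about 31–37 degrees, well short of the lock.
- **Grip:** The arm was still, gripping the bar at the 80 N setting.
- **Other kitchen things:** I touched none of them, and none looked moved in the pictures.

Two readings did not help:
- **Return spring:** The wrist moment was only about 0.05 N m against the expected 0.11. It is too unsteady to confirm the spring, so the ring angle rests on the lid's yaw and the marks.
- **Emptying the cup:** The weight reading did not drop after tipping, so I relied on the pictures for that.

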